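# Third hand at the pinning jig

### The job

I am about to pin the plywood end plate onto the square wooden batten and need a third hand: lay the batten flat on the jig's base board and bring it square and flush against the low fence, at first without pushing the sprung end plate back. Then slide it along the fence, end first, against the end plate and press until the plate has gone back about half of its 20 mm travel (about 10 N), never driving it all the way to its stop and leaving the other things on the bench where they are. Finish while still holding the batten like that, flush with the fence and with steady pressure: do not let go.

Things in the scene. Friction and masses are not known exactly. Their poses are not given: they have to be found in the camera images.
- jig: The jig, screwed to the bench: plywood base board 260 (x) x 130 (y) x 12 mm thick; origin at the centre of its underside, z up (its top at z = 12 mm). x, yawed up to 0.5 rad, points away from the robot, towards the sprung end plate; the fence is on the +y side. A batten flush with the fence has its centre line at jig y = +14 mm.
- fence_face (a point): Middle of the fence's face, lower edge, at jig x = -42.5, y = +30, z = 12 mm. The fence is a dark wooden strip along jig x, 155 long, 22 wide and only 10 mm high, so fingers on the batten's upper part pass over it; its face looks to jig -y and the batten lies on that side. Axes as the jig's.
- housing_top (a point): Centre of the top of the aluminium spring housing behind the end plate, at jig x = +105, y = +14, z = 50 mm; 40 (x) x 52 (y) mm. Two steel rods carry the end plate in front of it. Axes as the jig's.
- plate_face (a point): Centre of the front face of the plywood end plate on the sprung carriage; the face looks to jig -x. The plate is 60 mm wide (y), 38 mm high (its middle at jig z = 32 mm), 12 mm thick. With the spring fully out this point is at jig x = +45, y = +14, z = 32 mm. Axes as the jig's.
- end_plate (a joint): How far the end plate is pushed back along jig +x, in m: 0 = fully out (start), 0.020 = at its stop. Spring: 2 N at first touch, plus 0.8 N per mm, so 10 N at 10 mm; it springs back when let go.
- batten: The batten: plain pale wooden bar of square section, 32 (x) x 110 (y, its length) x 32 mm (z), about 0.07 kg, loose on the bench; origin at the centre of its underside. Both ends and all long sides are alike. It and the reddish block trade places from run to run.
- batten_mid (a point): The middle of the batten, 16 mm above its underside; axes as the batten's. Flat on the jig's base board it is at jig z = 28 mm.
- red_block: Bystander: reddish-brown wooden block 40 (x) x 80 (y) x 40 mm, shorter and thicker than the batten; origin at the centre of its underside.
- sanding_block: Bystander: cork sanding block 60 (x) x 112 (y) x 36 mm; origin at the centre of its underside.
- paint_pot: Bystander: small round lidded paint pot, 47 mm across, 50 mm high, near the glue bottle on the left; origin at the centre of its underside.
Mind the look-alikes: they are no part of the job. What is shaped like the batten but orange is not meant.

How it is judged:
On the way:
1. the batten lies flat on the base board, square and flush along the fence, with the end plate not yet pushed back (under 3 mm) (y of batten_mid in the frame of jig between 0.011 and 0.0165 m and z of batten_mid in the frame of jig between 0.024 and 0.032 m and angle between the y axis of batten and the x axis of jig, either way round below 0.035 rad and x of batten_mid in the frame of jig between -0.12 and 0 m and value of joint end_plate below 0.003 m), for 0.2 s.
At the end, for the whole second after the job is handed in: The robot still holds the batten, at rest: flat on the base board (middle within 4 mm of its height there), within 2.5 mm of the fence and square to it within 0.035 rad, its end pressing the end plate with 5 to 16 N, the plate pushed back 5 to 15 mm (y of batten_mid in the frame of jig between 0.011 and 0.0165 m and z of batten_mid in the frame of jig between 0.024 and 0.032 m and angle between the y axis of batten and the x axis of jig, either way round below 0.035 rad and value of joint end_plate between 0.005 and 0.015 m and contact force between batten and end_plate between 5 and 16 N and linear speed of batten below 0.01 m/s and contact force between any of the fingers, the arm and batten above 2 N); the arm keeps its last pose, push and grip.
It fails at once if the end plate is driven to its stop (over 18.5 mm) (value of joint end_plate above 0.0185 m).
It fails at once if the red block is moved by more than 30 mm (distance of red_block from where it was at the start of the episode above 0.03 m).
It fails at once if the sanding block is moved by more than 30 mm (distance of sanding_block from where it was at the start of the episode above 0.03 m).
It fails at once if the paint pot is moved by more than 30 mm (distance of paint_pot from where it was at the start of the episode above 0.03 m).
It also fails if it takes over 45 s, if anything falls off the work surface, if the arm or the gripper's body presses on something with over 40 N, if the wrist force passes 120 N, or if a joint passes its speed limit or range.

### The arm

A 7-joint arm with a two-finger parallel gripper is mounted at the origin on the work surface; the furniture and walls round the work are solid. World frame = base frame: x ahead of the robot, y to its left, z up, the work surface at z = 0. Lengths are in m, angles in rad, forces in N, time in s.
With the tool pointing down it reaches from about 0.4 to 0.875 m from the base axis. Payload 19.3 kg.
Tool frame: the origin (TCP) lies midway between the tips of the shut fingers; the grasp point (between the pads) lies 19 mm behind it; z points along the fingers, y is the line along which they close (so a half turn about z gives the same grasp; the last joint's range is limited). The gripper opens to 85 mm and grips with 20 to 120 N. Pads are 22 mm wide; open, the fingers measure 114 mm over their backs; the gripper's body (76 mm by 85 mm) begins 54 mm behind the grasp point. The pads swing forward as they close: fully open they stand 13 mm farther back than shut.
Start: joints at [-1.237, 0.521, -0.036, 1.599, 0.021, 1.021, -0.113], TCP at [0.246, 0.575, 0.231] pointing down, gripper open.
Joint ranges: [-2.91, 2.91], [-0.3, 2.13], [-1.5, 1.42], [0.17, 2.43], [-1.26, 4.41], [0.16, 1.93], [-2.52, 2.52]. Speed limits (rad/s): [1.89, 1.89, 2.39, 2.39, 3.01, 3.01, 3.01].

### API

Orientations are given as [roll, pitch, yaw] about the fixed x, y, z axes, in that order (R = Rz(yaw) Ry(pitch) Rx(roll)).
In Python, from workcell import telemetry, grab_frame, calibration, bot, outline_of, landmark_of gives the robot as it stands. The module is installed in compiled form; this text tells all that it offers.
- The arm moves only by the shell command python3 -m inch 'ROWS' [FORCE]. ROWS is JSON, a list of rows, each a list of 7 numbers: the shift along the tool's x, y, z in m, then the turn, a rotation vector about the tool's x, y, z in rad, then the closure, from 0 (fully open) to 1 (shut). A call has 1 to 5 rows; each row shifts and turns the commanded pose from where the row before left it, along the tool's axes as they then stand; what a row does not reach is not made up. A row lasts 1/10 s, in which the tool goes at most 50 mm and 8.59 degrees, less where a joint would pass 70% of its speed; a pose out of reach is approached as far as the arm can. A call is refused whole if a number of a shift passes 0.05 or a number of a turn 0.15, either way. A call with a gripper value outside its range is refused whole. The fingers move at their own pace and stop on an object; FORCE is the grip in N (left out, the last holds). Time passes only in rows, so rows that do not move let the fingers close. It gives the time, the measured TCP pose, the force, the opening and the grip force at its end, in the units of the state.
- telemetry.observe(): the state, without advancing time (a new reading comes with each control period).
- grab_frame(name): name is "side" or "top" or "wrist"; returns the picture (420x560x3 uint8, red, green, blue); there is no depth.
- calibration(name): a dict with "fovy" (degrees; the focal length in pixels is half the picture's height over the tangent of half this angle, whatever the lens; pixels are square), "cx", "cy" (the principal point, pixels), "pose" (4x4, takes a point from camera to world coordinates). Camera axes: x right, y down, z forward; pixel columns grow to the right and rows downward; lengths in m; the calibration is good to about 2 mm. A picture is of the moment at which its call begins: read the wrist's pose just before it. calibration takes no time and is no camera call; for the wrist camera it gives the pose at the moment of the call.
- bot.job_done(): hands the job in; it is judged then, once.
Trained networks look in the newest picture that a camera, given by its name, has taken for a name from the list of things; names that differ only in an ending like _2 or _b are one class to them, and where a whole thing is asked for, a point or a joint stands for the part that bears it (a point fixed in the world has none). Each returns a list of dicts, best first, with "score" (0 to 1); they miss things now and then, are a little off and sometimes report something else, mostly with a low value. They report only what shows in the picture. A call takes as long as a camera call. They do not tell look-alikes from the thing itself.
- outline_of(label, camera): "region" (420x560 bool, what is visible of it) and "rect" ([left, top, right, bottom] in pixels, round what is visible of it).
- landmark_of(label, camera): "xy" ([column, row] in pixels: a listed point, or the origin of a listed thing).
The state is a dict: "clock": time; "qpos": joint angles; "qd": joint speeds; "joint_efforts": joint torques, N m; "position": TCP position; "tool_rot": TCP orientation; "force": force on the tool from outside, world axes, zero at the start; "moment": the same for the moment, N m; "grip_width": finger opening in m; "finger_force": force on a finger pad.
Only numpy, scipy, OpenCV 4.12 (cv2) and the standard library are available. Lean on these libraries where they do the work, as an engineer would, in place of code of your own. Each camera call takes 0.05 s, during which the arm holds its last target. There are 200 camera calls.

## Working session

There is one attempt and no reset: what is moved stays moved. The work goes in short steps, Python scripts to look and compute and a shell command to move; the robot and the scene stay as the last step left them, time stands still between calls to the robot, and variables do not carry over. Pictures are saved under pics/ and viewed, at most 10 in all, crops included, and the job is handed in when it is done.

```bash
mkdir -p pics; cat > h.py <<'E'
import numpy as np, cv2
from workcell import telemetry, grab_frame, calibration, bot, outline_of, landmark_of
from scipy.spatial.transform import Rotation as R
def K(c):
    f=210/np.tan(np.radians(c['fovy'])/2); return f,c['cx'],c['cy']
def ray(c,uv,z):
    f,cx,cy=K(c); P=np.array(c['pose']); d=P[:3,:3]@[(uv[0]-cx)/f,(uv[1]-cy)/f,1]; o=P[:3,3]
    return o+d*(z-o[2])/d[2]
def proj(c,p):
    f,cx,cy=K(c); P=np.array(c['pose']); q=P[:3,:3].T@(np.array(p)-P[:3,3]); return [cx+f*q[0]/q[2],cy+f*q[1]/q[2]]
def save(im,n): cv2.imwrite('pics/'+n,im[:,:,::-1])
E
python3 - <<'E'
from h import *
np.set_printoptions(precision=3,suppress=True)
ims=[]
for n in ['top','side']:
    im=grab_frame(n); save(im,n+'.png'); c=calibration(n); print(n,c['fovy'],c['cx'],c['cy'],np.array(c['pose']))
    for l,z in [('jig',0),('fence_face',.012),('housing_top',.05),('plate_face',.032),('batten',0),('batten_mid',.016),('red_block',0),('sanding_block',0),('paint_pot',0)]:
        for d in landmark_of(l,n)[:3]: print(n,l,round(d['score'],2),np.round(d['xy'],1),ray(c,d['xy'],z))
print(telemetry.observe())
E
```

```text
top 52.1832551676306 278.17456032128155 205.7844283364969 [[ 0.019 -0.996  0.083  0.466]
 [-1.    -0.019  0.001 -0.042]
 [ 0.    -0.083 -0.997  1.139]
 [ 0.     0.     0.     1.   ]]
top jig 0.58 [296.6 223.6] [ 0.514 -0.09   0.   ]
top fence_face 0.7 [285.  237.6] [ 0.476 -0.06   0.012]
top housing_top 0.91 [310.3 188.6] [ 0.602 -0.122  0.05 ]
top plate_face 0.54 [304.1 206.3] [ 0.558 -0.108  0.032]
top plate_face 0.52 [407.4 197.7] [ 0.586 -0.375  0.032]
top batten 0.87 [224.8 293. ] [0.329 0.095 0.   ]
top batten 0.72 [282.9 120.9] [ 0.792 -0.049  0.   ]
top batten 0.56 [230.8 141.4] [0.732 0.091 0.   ]
top batten_mid 0.89 [175.5 251.9] [0.434 0.225 0.016]
top batten_mid 0.85 [225.  291.3] [0.335 0.093 0.016]
top batten_mid 0.83 [232.2 145.5] [0.718 0.085 0.016]
top red_block 0.89 [190.1 170.9] [0.65  0.198 0.   ]
top sanding_block 0.73 [409.3 201.1] [ 0.58 -0.39  0.  ]
top paint_pot 0.65 [133.  235.5] [0.474 0.343 0.   ]
side 57.3344734171143 284.9644438354821 210.6798165276155 [[ 0.877 -0.261  0.404  0.17 ]
 [-0.481 -0.46   0.746 -0.749]
 [-0.009 -0.848 -0.529  0.572]
 [ 0.     
[... 563 characters left out ...]
de batten_mid 0.62 [362.2 208.4] [ 0.785 -0.059  0.016]
side red_block 0.93 [274.8 188.8] [0.64  0.186 0.   ]
side sanding_block 0.91 [385.6 324. ] [ 0.577 -0.394  0.   ]
side paint_pot 0.52 [206.7 183. ] [0.469 0.328 0.   ]
{'clock': 1.0, 'qpos': array([-1.237,  0.521, -0.036,  1.6  ,  0.021,  1.021, -0.113]), 'qd': array([ 0.001, -0.   ,  0.001,  0.001, -0.002,  0.   ,  0.001]), 'joint_efforts': array([ -0.001, -92.686,   1.977, -37.026,   0.018,   0.002,   0.   ]), 'position': array([0.246, 0.575, 0.231]), 'tool_rot': array([ 3.142, -0.   ,  2.738]), 'force': array([-0.412,  0.129,  0.1  ]), 'moment': array([-0.004,  0.048, -0.   ]), 'finger_force': 0.0, 'grip_width': 0.08576878729003731}
```

View pics/top.png

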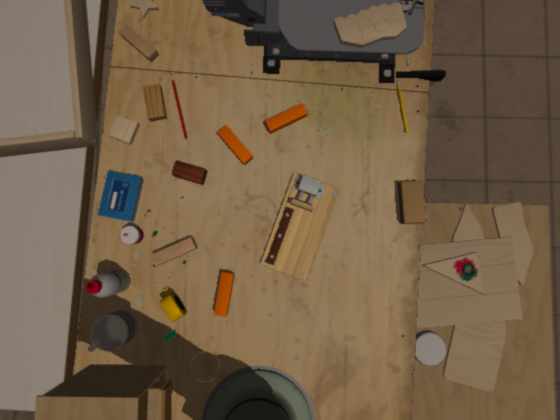

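View pics/side.png

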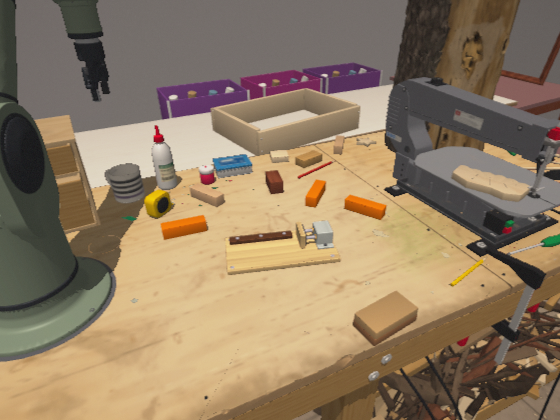

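The top view shows four batten-shaped candidates:
- a pale bar at (174,251)
- orange bars at (224,293), (235,144) and (286,118)

The pale one fits, because orange is excluded. The red block is at (190,172), the jig at about (297,225), the sanding block at (410,202) and the pot at (131,235). I'll confirm the pale bar in an enlarged crop.

```bash
cat > m.py <<'E'
from h import *
from scipy.optimize import least_squares
np.set_printoptions(precision=4,suppress=True)
im=grab_frame('top'); c=calibration('top')
crop=cv2.resize(im[205:310,130:340],None,fx=3.7,fy=3.7,interpolation=cv2.INTER_CUBIC)
save(crop,'crop.png')
def hull(reg):
    k=cv2.findContours(reg.astype(np.uint8),0,cv2.CHAIN_APPROX_NONE)[0]; return max(k,key=cv2.contourArea)[:,0,:]
def sil(pts):  # silhouette mask
    q=np.array([proj(c,p) for p in pts]); h=cv2.convexHull((q*16).astype(np.int32).reshape(-1,1,2))
    m=np.zeros((420,560),np.uint8); cv2.fillConvexPoly(m,h,255,cv2.LINE_AA,4); return cv2.GaussianBlur(m,(0,0),1.5)/255.
def box(x,y,a,sx,sy,z0,z1):
    r=R.from_euler('z',a).as_matrix(); return [r@[i*sx/2,j*sy/2,0]+[x,y,z] for i in(-1,1) for j in(-1,1) for z in(z0,z1)]
def fit(reg,p0,dim):
    t=cv2.GaussianBlur(reg.astype(np.float64),(0,0),1.5)
    return least_squares(lambda p:(sil(box(p[0],p[1],p[2],*dim))-t).ravel(),p0,diff_step=1e-2,x_scale=[.01,.01,.1])
ds=[d for d in outline_of('batten','top')]
for d in ds:
    print(d['score'],d['rect'],im[d['region']].mean(0))
d=min(ds,key=lambda d:abs(np.array(d['rect'])[[0,2]].mean()-174))
k=hull(d['region']); w=np.array([ray(c,p,.02)[:2] for p in k],np.float32); print('rect',cv2.minAreaRect(w))
s=min((fit(d['region'],[.434,.226,a],(.032,.110,0,.032)) for a in (-.2,-.45,-.7,.2)),key=lambda s:s.cost); print('batten',s.x,s.cost)
for d in outline_of('jig','top')[:2]:
    print(d['score'],d['rect'],d['region'].sum())
    k=hull(d['region']); w=np.array([ray(c,p,.012)[:2] for p in k],np.float32); print('rect',cv2.minAreaRect(w))
# jig: landmarks of both cameras
L=[]
P={'jig':[0,0,0],'fence_face':[-.0425,.03,.012],'housing_top':[.105,.014,.05],'plate_face':[.045,.014,.032]}
grab_frame('side')
for n in('top','side'):
    cc=calibration(n)
    for l in P:
        for e in landmark_of(l,n):
            if np.linalg.norm(ray(cc,e['xy'],P[l][2])[:2]-[.54,-.09])<.12: L.append((cc,P[l],e['xy'],l,n)); break
res=lambda p:np.concatenate([np.subtract(proj(q[0],R.from_euler('z',p[2]).as_matrix()@q[1]+[p[0],p[1],0]),q[2]) for q in L])
s=least_squares(res,[.514,-.09,-.45],loss='soft_l1'); print('jig',s.x)
for q,r in zip(L,res(s.x).reshape(-1,2)): print(q[3],q[4],r)
E
python3 m.py
```

```text
0.87 [217.6, 123.2, 251.1, 165.0] [153.8223  69.7747   4.8974]
0.63 [151.7, 237.1, 198.1, 267.6] [127.2175  97.0276  68.3068]
0.62 [265.6, 105.0, 306.8, 133.4] [150.5709  66.4127   1.7309]
rect ((0.4376766085624695, 0.22565941512584686), (0.036694783717393875, 0.11695478111505508), 25.539003372192383)
batten [0.438  0.2256 0.409 ] 4.220317013342315
0.61 [260.9, 170.8, 339.0, 280.0] 4805
rect ((0.5095599293708801, -0.09945850819349289), (0.1309487521648407, 0.26060840487480164), 70.74461364746094)
jig [ 0.5067 -0.0983 -0.3126]
jig top [-0.6013  1.5328]
fence_face top [-0.2318  0.9775]
housing_top top [ 0.117  -2.5597]
plate_face top [-0.2024 -0.0049]
jig side [0.0989 0.0671]
fence_face side [-2.0068  0.6555]
housing_top side [0.7966 1.6372]
plate_face side [ 16.1214 -15.0713]
```

View pics/crop.png

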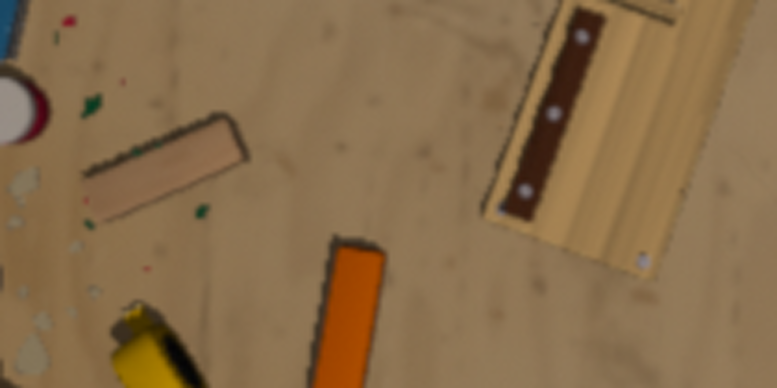

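The crop confirms one plain pale bar, centred near top-view pixel (174,251), measuring about 33 x 113 mm. The orange bar beside it is the look-alike. I'll turn to match the bar and travel to it.

```bash
cat > d.py <<'E'
# usage: d.py x y z yaw -> remaining shift in tool axes and turn
import sys; from h import *
np.set_printoptions(precision=4,suppress=True)
t=np.array([float(v) for v in sys.argv[1:5]]); o=telemetry.observe()
Rt=R.from_euler('xyz',o['tool_rot']); print('t',o['clock'],'pos',o['position'],'rot',o['tool_rot'],'F',o['force'],'w',o['grip_width'],o['finger_force'])
print('shift',Rt.inv().apply(t[:3]-o['position']),'turnvec',(Rt.inv()*R.from_euler('xyz',[np.pi,0,t[3]])).as_rotvec())
E
python3 -m inch '[[0,0,0,0,0,0.15,0],[0,0,0,0,0,0.15,0],[0,0,0,0,0,0.15,0],[0,0,0,0,0,0.15,0],[0,0,0,0,0,0.15,0]]' 40; python3 d.py 0.438 0.2256 0.15 1.98
```

```text
clock: 2.1
position: [0.2456, 0.5747, 0.2313]
tool_rot: [3.142, -0.0, 1.982]
force: [0.5, 0.2, -0.5]
grip_width: 0.0854
finger_force: 0.0
t 2.1 pos [0.2456 0.5747 0.2313] rot [ 3.1416 -0.      1.9816] F [ 0.5229  0.194  -0.4699] w 0.08540649859732971 0.0
shift [-0.3969  0.037   0.0813] turnvec [ 0.     -0.      0.0016]
```

```bash
python3 -m inch '[[-0.04,0.004,0,0,0,0,0],[-0.04,0.004,0,0,0,0,0],[-0.04,0.004,0,0,0,0,0],[-0.04,0.004,0,0,0,0,0],[-0.04,0.004,0,0,0,0,0]]' >/dev/null;  python3 -m inch '[[-0.04,0.004,0,0,0,0,0],[-0.04,0.004,0,0,0,0,0],[-0.03,0.004,0,0,0,0,0],[-0.03,0.004,0,0,0,0,0],[0,0,0,0,0,0,0]]' >/dev/null
cat > w.py <<'E'
from h import *
import sys
np.set_printoptions(precision=4,suppress=True)
o=telemetry.observe(); c=calibration('wrist'); im=grab_frame('wrist'); save(im,sys.argv[1])
print(o['clock'],o['position'],o['tool_rot'],c['fovy'],np.array(c['pose'])[:3])
for l,z in [('batten',0),('batten_mid',.016),('jig',0),('fence_face',.012),('housing_top',.05),('plate_face',.032)]:
    for d in landmark_of(l,'wrist')[:2]: print(l,d['score'],d['xy'],ray(c,d['xy'],z))
for d in outline_of('batten','wrist')[:2]:
    k=max(cv2.findContours(d['region'].astype(np.uint8),0,cv2.CHAIN_APPROX_NONE)[0],key=cv2.contourArea)[:,0,:]
    print('outline',d['score'],d['rect'],cv2.minAreaRect(np.array([ray(c,p,.032)[:2] for p in k],np.float32)))
E
python3 w.py w1.png; python3 d.py 0.438 0.2256 0.15 1.98
```

```text
3.1 [0.4182 0.275  0.2316] [3.1409 0.001  1.9828] 62.778450728980005 [[ 0.9158  0.3811  0.1265  0.3847]
 [ 0.4016 -0.8691 -0.2888  0.348 ]
 [-0.0001  0.3153 -0.949   0.3741]]
batten 0.92 [155.0, 277.2] [0.3323 0.0944 0.    ]
batten 0.82 [276.7, 217.4] [0.4377 0.2255 0.    ]
batten_mid 0.98 [150.9, 279.7] [0.3311 0.1001 0.016 ]
outline 0.83 [262.0, 167.3, 293.8, 271.4] ((0.43353700637817383, 0.22972770035266876), (0.032439231872558594, 0.11526183784008026), 24.34271240234375)
outline 0.64 [94.7, 248.1, 196.8, 320.0] ((0.31024274230003357, 0.10776536911725998), (0.051963720470666885, 0.06741403043270111), 83.0045394897461)
t 3.5 pos [0.4158 0.2791 0.2312] rot [-3.1415 -0.0001  1.989 ] F [ 0.0054  0.0677 -0.3168] w 0.08524912842292923 0.0
shift [-0.0579 -0.0014  0.0812] turnvec [-0.0001 -0.0001  0.009 ]
```

View pics/w1.png

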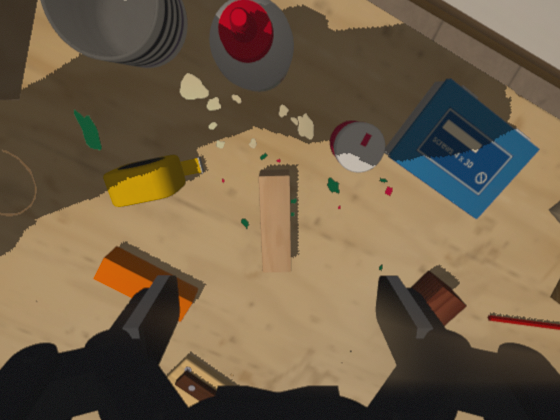

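The wrist view shows the pale bar at columns 260-297, rows 168-271, nearly aligned with the tool. The fingers clear the red block and the orange bar. I'll move over it and go down.

```bash
python3 -m inch '[[-0.03,-0.0015,0.03,0,0,0,0],[-0.025,-0.0015,0.03,0,0,0,0],[0,0,0.03,0,0,0,0],[0,0,0.03,0,0,0,0],[0,0,0,0,0,0,0]]' >/dev/null;  python3 d.py 0.4355 0.2275 0.013 1.985; python3 w.py w2.png
```

```text
t 4.0 pos [0.4341 0.2262 0.1086] rot [-3.1366  0.001   1.9882] F [-0.5811 -0.9974  0.0719] w 0.0853537911571858 0.0
shift [0.0007 0.0023 0.0956] turnvec [-0.005   0.001   0.0032]
4.0 [0.4341 0.2262 0.1086] [-3.1366  0.001   1.9882] 62.778450728980005 [[ 0.9136  0.3874  0.1232  0.401 ]
 [ 0.4065 -0.8663 -0.2902  0.2993]
 [-0.0057  0.3152 -0.949   0.2511]]
batten 0.65 [103.6, 295.7] [0.3312 0.0934 0.    ]
batten 0.6 [281.9, 207.6] [0.4361 0.2256 0.    ]
batten_mid 0.92 [92.5, 305.6] [0.3299 0.094  0.016 ]
batten_mid 0.77 [280.0, 212.2] [0.434  0.2266 0.016 ]
outline 0.65 [6.3, 251.4, 133.4, 335.9] ((0.3161037564277649, 0.10856632888317108), (0.05714602395892143, 0.07971306890249252), 82.9378890991211)
outline 0.62 [257.4, 133.7, 306.7, 293.0] ((0.4348791539669037, 0.22782310843467712), (0.03256065770983696, 0.11318954825401306), 25.492477416992188)
```

View pics/w2.png

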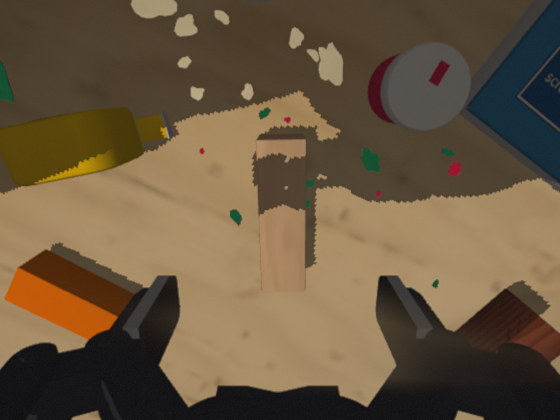

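The bar is centred between the fingers at columns 257-306, rows 137-292. Descending and gripping.

```bash
python3 -m inch '[[0,0.001,0.03,0.005,0,0,0],[0,0.001,0.03,0,0,0,0],[0,0,0.025,0,0,0,0],[0,0,0.0105,0,0,0,0],[0,0,0,0,0,0,0]]' 40;  python3 -m inch '[[0,0,0,0,0,0,1],[0,0,0,0,0,0,1],[0,0,0,0,0,0,1],[0,0,0,0,0,0,1],[0,0,0,0,0,0,1]]' 40; python3 -m inch '[[0,0,0,0,0,0,1],[0,0,0,0,0,0,1],[0,0,0,0,0,0,1]]' 50;python3 d.py 0.4345 0.227 0.013 1.985
```

```text
clock: 4.9
position: [0.4369, 0.2273, 0.0153]
tool_rot: [-3.135, 0.0, 1.988]
force: [0.3, -0.1, 0.3]
grip_width: 0.0855
finger_force: 0.0
clock: 5.4
position: [0.4377, 0.2279, 0.0166]
tool_rot: [-3.138, -0.0, 1.988]
force: [-0.0, -0.2, 11.6]
grip_width: 0.0309
finger_force: 38.9
clock: 5.7
position: [0.4377, 0.2279, 0.0166]
tool_rot: [-3.138, -0.0, 1.988]
force: [-1.8, -0.5, 12.6]
grip_width: 0.0309
finger_force: 48.6
t 5.7 pos [0.4377 0.2279 0.0166] rot [-3.1379 -0.0003  1.988 ] F [-1.8402 -0.5399 12.5689] w 0.03086048741922665 48.621472120285034
shift [ 0.0004 -0.0033  0.0036] turnvec [-0.0037 -0.0003  0.003 ]
```

```bash
python3 -m inch '[[0,0,-0.03,0,0,0,1],[0,0,-0.04,0,0,0,1],[0,0,-0.04,0,0,-0.14,1],[0,0,-0.04,0,0,-0.14,1],[0,0,-0.03,0,0,-0.14,1]]' >/dev/null; python3 -m inch '[[0,0,0,0,0,-0.14,1],[0,0,0,0,0,-0.14,1],[0,0,0,0,0,-0.13,1],[0,0,0,0,0,0,1]]'; python3 d.py 0.535 -0.095 0.19 2.82
```

```text
clock: 6.6
position: [0.4381, 0.2278, 0.1962]
tool_rot: [-3.139, -0.003, 2.82]
force: [-0.2, 0.5, -0.0]
grip_width: 0.0307
finger_force: 50.8
t 6.6 pos [0.4381 0.2278 0.1962] rot [-3.1387 -0.0034  2.8199] F [-0.2342  0.5408 -0.033 ] w 0.03072818056538909 50.81659018993378
shift [-0.194  -0.2756  0.0063] turnvec [-0.0029 -0.0034 -0.0001]
```

```bash
python3 -m inch '[[-0.025,-0.035,0,0,0,0,1],[-0.025,-0.035,0,0,0,0,1],[-0.025,-0.035,0,0,0,0,1],[-0.025,-0.035,0,0,0,0,1],[-0.025,-0.035,0,0,0,0,1]]' >/dev/null; python3 -m inch '[[-0.025,-0.035,0,0,0,0,1],[-0.025,-0.035,0,0,0,0,1],[-0.02,-0.03,0,0,0,0,1],[0,0,0,-0.003,-0.003,0,1],[0,0,0,0,0,0,1]]' >/dev/null; python3 d.py 0.535 -0.095 0.19 2.82; python3 w.py w3.png
```

```text
t 7.6 pos [ 0.5352 -0.0954  0.1959] rot [-3.1412 -0.001   2.8128] F [ 0.6451  2.0181 -0.6167] w 0.03092355628489801 50.86920619010925
shift [0.0003 0.0003 0.0059] turnvec [-0.0004 -0.001  -0.0072]
7.6 [ 0.5352 -0.0954  0.1959] [-3.1412 -0.001   2.8128] 62.778450728980005 [[ 0.3217  0.8994  0.2959  0.458 ]
 [ 0.9468 -0.3053 -0.1015 -0.0704]
 [-0.001   0.3129 -0.9498  0.3385]]
batten 0.9 [479.0, 287.4] [0.7224 0.0776 0.    ]
batten 0.79 [278.7, 262.5] [ 0.6212 -0.1246  0.    ]
batten_mid 0.92 [488.0, 289.9] [0.716  0.0792 0.016 ]
batten_mid 0.61 [277.4, 276.1] [ 0.6281 -0.1284  0.016 ]
jig 0.62 [265.7, 156.3] [ 0.5072 -0.0995  0.    ]
jig 0.54 [276.3, 264.1] [ 0.6222 -0.1277  0.    ]
fence_face 0.56 [299.1, 110.6] [ 0.4758 -0.0558  0.012 ]
outline 0.97 [429.3, 254.8, 547.3, 333.1] ((0.707992434501648, 0.07108665257692337), (0.13155892491340637, 0.036148082464933395), 40.96586608886719)
outline 0.57 [234.4, 154.4, 320.0, 391.8] ((0.6316048502922058, -0.1293254941701889), (0.07666058093309402, 0.26799991726875305), 71.79959869384766)
```

View pics/w3.png

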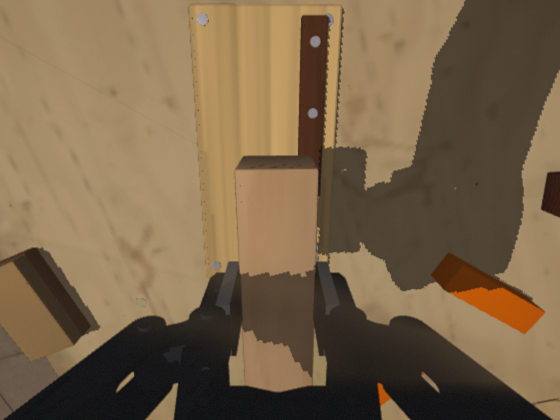

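The wrist view shows:
- the batten in hand at columns 236-317, rows 157-390
- the jig's near edge at row 7, columns 190-342
- the fence at columns 300-328, rows 15-195

Next I'll fit edge lines to get the jig yaw and fence position relative to the held batten.

```bash
cat > e.py <<'E'
from h import *
np.set_printoptions(precision=4,suppress=True)
c=calibration('wrist'); o=telemetry.observe(); im=grab_frame('wrist'); g=cv2.GaussianBlur(cv2.cvtColor(im,cv2.COLOR_RGB2GRAY),(0,0),1).astype(float); 
hsv=cv2.cvtColor(im,cv2.COLOR_RGB2HSV)
gx=np.diff(g,axis=1); gy=np.diff(g,axis=0)
def line(a,rows,c0,c1,sgn,z,name,T=0):
    pts=[]
    for r in rows:
        s=sgn*a[r,c0:c1]; k=int(np.argmax(s))
        if 0<k<len(s)-1 and s[k]>3:
            d=(s[k-1]-s[k+1])/(2*(s[k-1]-2*s[k]+s[k+1])+1e-9); col=c0+k+.5+d
            pts.append(ray(c,(r,col) if T else (col,r),z)[:2])
    P=np.array(pts,np.float32); vx,vy,x,y=cv2.fitLine(P,cv2.DIST_HUBER,0,.0005,.001).ravel()
    if vx<0: vx,vy=-vx,-vy
    n=np.array([-vy,vx]); print(name,len(P),'angle',np.arctan2(vy,vx),'pt',x,y,'rms',np.sqrt(np.mean((( P-[x,y])@n)**2)),'med',np.median(abs((P-[x,y])@n)))
    return np.array([x,y]),np.array([vx,vy])
f=line(gx,range(20,145),290,312,-1,.013,'fence face')
fr=line(gx,range(20,130),318,334,1,.022,'fence back')
l=line(gx,range(20,220),180,215,1,.012,'board left')
n=line(gy.T,range(200,330),0,16,1,.012,'board near',1)
zt=o['position'][2]-.0166+.032
bl=line(gx,range(180,262),228,248,1,zt,'batten left')
br=line(gx,range(180,262),305,326,-1,zt,'batten right')
print('tool yaw-pi',o['tool_rot'][2]-np.pi)
u=f[1]; nn=np.array([-u[1],u[0]]); 
yl=(l[0]-f[0])@nn; print('fence->board left, expect -.095:',yl)
M=np.array([f[1],-n[1]]).T; k=np.linalg.solve(M,n[0]-f[0]); cor=f[0]+f[1]*k[0]; print('corner jig(-.130,.030)',cor,'origin',cor+u*.13-nn*.03)
b=(bl[0]+br[0])/2; print('batten centre line y rel fence', (b-f[0])@nn, 'tcp', (o['position'][:2]-f[0])@nn, 'width',(br[0]-bl[0])@nn)
E
python3 e.py
```

```text
fence face 125 angle -0.3322086 pt 0.4532345 -0.048781183 rms 7.739494e-05 med 6.0835853e-05
fence back 110 angle -0.33297083 pt 0.45064458 -0.023741914 rms 0.00036015984 med 0.0003162726
board left 133 angle -0.30903953 pt 0.4305245 -0.13571317 rms 0.003024725 med 0.00091158657
board near 130 angle 1.238779 pt 0.38701358 -0.054724943 rms 0.00017848462 med 0.00010871329
batten left 68 angle -0.31144348 pt 0.4971898 -0.09916312 rms 8.1888036e-05 med 3.6755097e-05
batten right 79 angle -0.25370672 pt 0.5066276 -0.06932986 rms 0.00073927356 med 0.00030309652
tool yaw-pi -0.32327338976861464
fence->board left, expect -.095: -0.08958538
corner jig(-.130,.030) [ 0.3959 -0.029 ] origin [ 0.509  -0.0998]
batten centre line y rel fence -0.017652009 tcp -0.016150874701338813 width 0.03128009
```

```bash
python3 d.py 0.4552 -0.0717 0.06 2.8096
```

```text
t 8.05 pos [ 0.5355 -0.0944  0.1961] rot [-3.1412 -0.0006  2.8182] F [ 0.7368 -0.1714  0.4084] w 0.031095332044398457 50.86463928222656
shift [ 0.0832 -0.004   0.1361] turnvec [-0.0004 -0.0006  0.0086]
```

```bash
python3 -m inch '[[0.035,-0.002,0,0,0,0.0086,1],[0.035,-0.002,0.01,0,0,0,1],[0.013,0,0.04,0,0,0,1],[0,0,0.04,0,0,0,1],[0,0,0.03,0,0,0,1]]' >/dev/null; python3 -m inch '[[0,0,0.016,0,0,0,1],[0,0,0,0,0,0,1],[0,0,0,0,0,0,1]]'; python3 d.py 0.4552 -0.0717 0.0286 2.8096; python3 - <<'E'
from h import *
save(grab_frame('wrist'),'w4.png')
E
```

```text
clock: 8.85
position: [0.4557, -0.0718, 0.0605]
tool_rot: [-3.141, -0.001, 2.809]
force: [-0.1, -0.1, -0.7]
grip_width: 0.0306
finger_force: 50.9
t 8.85 pos [ 0.4557 -0.0718  0.0605] rot [-3.1412 -0.0007  2.809 ] F [-0.1474 -0.1439 -0.7332] w 0.03061129658663343 50.883779525756836
shift [ 0.0004 -0.      0.0319] turnvec [-0.0004 -0.0007 -0.0006]
```

View pics/w4.png

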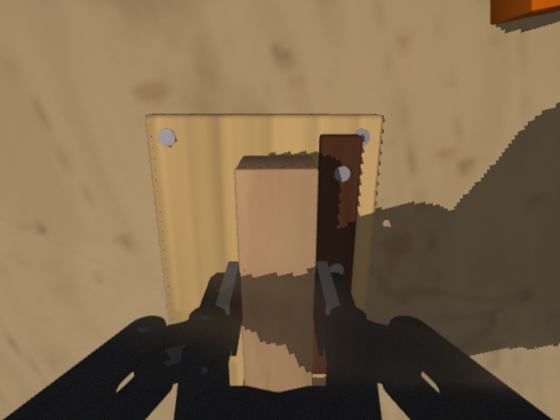

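The batten hovers over the board with its right edge at column 317. The fence face is at about column 320, and the two look parallel. Lowering onto the board.

```bash
python3 -m inch '[[0,0,0.014,0,0,0,1],[0,0,0.012,0,0,0,1],[0,0,0.005,0,0,0,1],[0,0,0.002,0,0,0,1],[0,0,0,0,0,0,1]]'; python3 d.py 0.4552 -0.0717 0.0286 2.8096
```

```text
clock: 9.4
position: [0.4558, -0.0718, 0.0279]
tool_rot: [-3.142, -0.0, 2.809]
force: [-4.1, 1.7, 16.4]
grip_width: 0.0308
finger_force: 54.1
t 9.4 pos [ 0.4558 -0.0718  0.0279] rot [-3.1416 -0.      2.809 ] F [-4.1056  1.6859 16.4435] w 0.030786991060765836 54.1280061006546
shift [ 0.0006 -0.0001 -0.0007] turnvec [-0.     -0.     -0.0006]
```

```bash
python3 -m inch '[[0,0,-0.001,0,0,0,1],[0,0.002,0,0,0,0,1],[0,0.001,0,0,0,0,1],[0,0,0,0,0,0,1]]';  python3 -m inch '[[0,0.001,0,0,0,0,1],[0,0.001,0,0,0,0,1],[0,0,0,0,0,0,1]]'; python3 d.py 0.4552 -0.0717 0.0286 2.8096
```

```text
clock: 9.8
position: [0.4566, -0.0687, 0.0281]
tool_rot: [-3.141, -0.001, 2.809]
force: [-0.4, 0.1, 0.1]
grip_width: 0.031
finger_force: 52.2
clock: 10.1
position: [0.4572, -0.0669, 0.028]
tool_rot: [-3.141, -0.001, 2.809]
force: [0.9, -0.1, 1.0]
grip_width: 0.0307
finger_force: 52.2
t 10.1 pos [ 0.4572 -0.0669  0.028 ] rot [-3.1412 -0.0006  2.8094] F [ 0.866  -0.0724  1.0063] w 0.030694172643740938 52.23348319530487
shift [ 0.0003 -0.0051 -0.0006] turnvec [-0.0004 -0.0006 -0.0002]
```

```bash
python3 -m inch '[[0,0.0005,0.0002,0,0,0,1],[0,0.0005,0,0,0,0,1],[0,0,0,0,0,0,1]]';  python3 -m inch '[[0,0.0005,0,0,0,0,1],[0,0.0003,0,0,0,0,1],[0,0,0,0,0,0,1]]'; python3 e.py | grep -v board; python3 - <<'E'
from h import *
o=telemetry.observe(); print(o['force'],o['moment'])
E
```

```text
clock: 10.4
position: [0.4574, -0.0663, 0.0279]
tool_rot: [-3.141, -0.001, 2.809]
force: [0.0, -2.1, 4.9]
grip_width: 0.0308
finger_force: 52.7
clock: 10.7
position: [0.4576, -0.0659, 0.0279]
tool_rot: [-3.141, -0.001, 2.808]
force: [-1.3, -4.6, 6.2]
grip_width: 0.0309
finger_force: 52.9
[-2.0295241  -4.42538385  5.48152371] [-1.16028217  0.31158379 -0.17166647]Traceback (most recent call last):
  File "e.py", line 17, in <module>
    f=line(gx,range(20,145),290,312,-1,.013,'fence face')
  File "e.py", line 13, in line
    P=np.array(pts,np.float32); vx,vy,x,y=cv2.fitLine(P,cv2.DIST_HUBER,0,.0005,.001).ravel()
                                          ~~~~~~~~~~~^^^^^^^^^^^^^^^^^^^^^^^^^^^^^^^
cv2.error: OpenCV(4.12.0) /io/opencv/modules/imgproc/src/linefit.cpp:618: error: (-215:Assertion failed) npoints2 >= 0 || npoints3 >= 0 in function 'fitLine'
```

```bash
python3 - <<'E'
from h import *
a=grab_frame('wrist'); save(cv2.resize(a[100:310,210:400],None,fx=2.8,fy=2.8,interpolation=cv2.INTER_CUBIC),'w5.png')
E
```

```text
(no output)
```

View pics/w5.png

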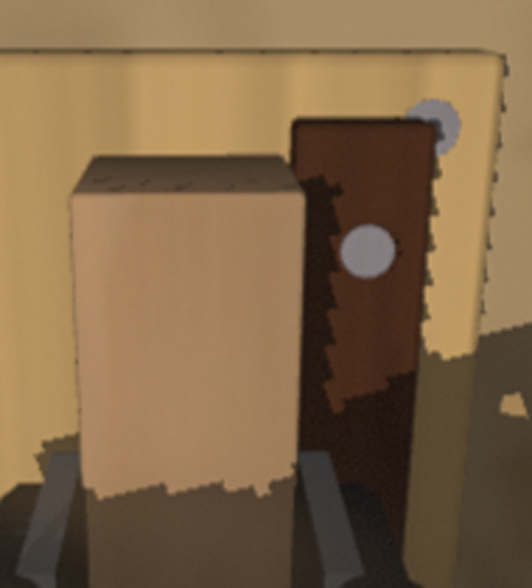

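```bash
sed -e '/^f=/,$d' e.py > e2.py; cat >> e2.py <<'E'
line(gx,range(150,215),355,375,1,.022,'fence back')
line(gx,range(120,260),145,175,1,.012,'board left')
line(gy.T,range(170,350),108,124,1,.012,'board near',1)
for zt in(.042,.044,.046):
    a=line(gx,range(175,260),228,248,1,zt,'batten left'); b=line(gx,range(175,205),310,326,-1,zt,'batten right')
    b=line(gx,range(175,260),310,326,-1,zt,'batten right'); print((b[0]-a[0])@[.326,.945])
line(gy.T,range(240,315),163,176,1,.044,'batten top near edge',1)
print(o['tool_rot'][2]-np.pi)
E
python3 e2.py
```

```text
fence back 65 angle -0.32701278 pt 0.42528576 -0.015846461 rms 0.00036356237 med 0.0002669359Traceback (most recent call last):
  File "e2.py", line 18, in <module>
    line(gx,range(120,260),145,175,1,.012,'board left')
    ~~~~^^^^^^^^^^^^^^^^^^^^^^^^^^^^^^^^^^^^^^^^^^^^^^^
  File "e2.py", line 13, in line
    P=np.array(pts,np.float32); vx,vy,x,y=cv2.fitLine(P,cv2.DIST_HUBER,0,.0005,.001).ravel()
                                          ~~~~~~~~~~~^^^^^^^^^^^^^^^^^^^^^^^^^^^^^^^
cv2.error: OpenCV(4.12.0) /io/opencv/modules/imgproc/src/linefit.cpp:618: error: (-215:Assertion failed) npoints2 >= 0 || npoints3 >= 0 in function 'fitLine'
```

```bash
sed -i '/board left/d' e2.py; python3 e2.py
```

```text
fence back 65 angle -0.3185788 pt 0.42782223 -0.01671838 rms 0.00038535445 med 0.00028037193
board near 180 angle 1.2387015 pt 0.3874977 -0.05013824 rms 2.5592613e-05 med 1.2613745e-05
batten left 84 angle -0.32437843 pt 0.41476658 -0.06911009 rms 0.00015775386 med 5.181002e-05
batten right 30 angle -0.3281068 pt 0.41679248 -0.03665943 rms 1.7390264e-05 med 8.031155e-06
batten right 85 angle -0.32745695 pt 0.42861453 -0.04067189 rms 2.151469e-05 med 1.4660285e-05
0.03138852911069989
batten left 84 angle -0.32438305 pt 0.4142322 -0.0686654 rms 0.00015527366 med 5.0962542e-05
batten right 30 angle -0.32818308 pt 0.4162266 -0.03671961 rms 1.7061275e-05 med 8.058849e-06
batten right 85 angle -0.3274502 pt 0.4278647 -0.040669642 rms 2.1179418e-05 med 1.4376325e-05
0.03090018808096647
batten left 84 angle -0.32437047 pt 0.41369784 -0.06822071 rms 0.0001528892 med 5.0273004e-05
batten right 30 angle -0.32812458 pt 0.4156607 -0.03677979 rms 1.6834954e-05 med 7.8195135e-06
batten right 85 angle -0.32745382 pt 0.42711487 -0.040667396 rms 2.0845051e-05 med 1.4176225e-05
0.030411837335675953
batten top near edge 75 angle 1.243899 pt 0.4032955 -0.05261163 rms 2.8252125e-05 med 1.9938685e-05
-0.33324586617045915
```

The batten is square to the jig within 0.005 rad (jig -0.332, batten -0.327) and touching the fence with about 4.5 N. About 49 mm remain to the plate, so I'll slide along the fence.

```bash
python3 -m inch '[[0,0,0,0,0,0.004,1],[-0.008,0,0,0,0,0,1],[-0.008,0,0,0,0,0,1],[-0.008,0,0,0,0,0,1],[0,0,0,0,0,0,1]]' 60; python3 -m inch '[[-0.008,0,0,0,0,0,1],[-0.008,0,0,0,0,0,1],[-0.004,0,0,0,0,0,1],[0,0,0,0,0,0,1]]'; python3 d.py 0.4576 -0.0659 0.0279 2.8096
```

```text
clock: 11.4
position: [0.4805, -0.0737, 0.028]
tool_rot: [-3.141, -0.001, 2.805]
force: [-2.1, -3.5, 8.4]
grip_width: 0.0309
finger_force: 59.3
clock: 11.8
position: [0.4989, -0.0801, 0.028]
tool_rot: [-3.141, -0.002, 2.805]
force: [-4.6, -1.4, 11.5]
grip_width: 0.031
finger_force: 59.7
t 11.8 pos [ 0.4989 -0.0801  0.028 ] rot [-3.1409 -0.0016  2.8048] F [-4.6414 -1.3783 11.5219] w 0.030995992840787426 59.67248976230621
shift [ 0.0437 -0.0003  0.0001] turnvec [-0.0007 -0.0016 -0.0048]
```

```bash
python3 -m inch '[[-0.003,0.0003,0,0,0,0,1],[0,0,0,0,0,0,1]]'; python3 -m inch '[[-0.002,0.0002,0,0,0,0,1],[-0.001,0,0,0,0,0,1],[0,0,0,0,0,0,1]]'; python3 -m inch '[[-0.002,0,0,0,0,0,1],[-0.001,0,0,0,0,0,1],[0,0,0,0,0,0,1]]'; python3 -m inch '[[-0.002,0,0,0,0,0,1],[-0.001,0,0,0,0,0,1],[0,0,0,0,0,0,1]]'
```

```text
clock: 12.0
position: [0.5008, -0.0807, 0.0279]
tool_rot: [-3.14, -0.003, 2.805]
force: [-10.7, -0.4, 18.1]
grip_width: 0.0307
finger_force: 60.4
clock: 12.3
position: [0.5032, -0.0815, 0.0279]
tool_rot: [-3.14, -0.004, 2.805]
force: [-12.4, -0.4, 20.2]
grip_width: 0.0312
finger_force: 60.8
clock: 12.6
position: [0.5051, -0.0822, 0.0279]
tool_rot: [-3.14, -0.006, 2.805]
force: [-18.6, 1.9, 27.7]
grip_width: 0.0309
finger_force: 61.7
clock: 12.9
position: [0.5075, -0.083, 0.0279]
tool_rot: [-3.14, -0.007, 2.805]
force: [-21.3, 2.8, 30.5]
grip_width: 0.0306
finger_force: 62.1
```

```bash
python3 -m inch '[[0,0,-0.0006,0,0,0,1],[0,0,-0.0006,0,0,0,1],[0,0,0,0,0,0,1]]'; python3 - <<'E'
from h import *
np.set_printoptions(precision=4,suppress=True)
J=R.from_euler('z',-.332).as_matrix(); o=telemetry.observe()
print('F jig',J.T@o['force'],'tcp jig',J.T@(o['position']-[.509,-.0998,0]))
for n in('top','side'):
    a=grab_frame(n); c=calibration(n)
    for l,z in(('plate_face',.032),('batten_mid',.028),('housing_top',.05)):
        for d in landmark_of(l,n)[:3]:
            p=J.T@(ray(c,d['xy'],z)-[.509,-.0998,0])
            if abs(p[0])<.13 and abs(p[1])<.07: print(n,l,d['score'],d['xy'],p)
    q=[proj(c,J@np.array(p)+[.509,-.0998,0]) for p in([-.06,.014,.03],[.105,.014,.05])]
    print(q)
    if n=='side': x,y=[int(v) for v in q[1]]; save(cv2.resize(a[y-60:y+50,x-100:x+60],None,fx=5,fy=5,interpolation=cv2.INTER_CUBIC),'s2.png')
E
```

```text
clock: 13.2
position: [0.5086, -0.0834, 0.0284]
tool_rot: [-3.14, -0.005, 2.805]
force: [-8.3, -0.8, 0.6]
grip_width: 0.0307
finger_force: 59.5
F jig [-7.6055 -3.512   0.6212] tcp jig [-0.0057  0.0154  0.0284]
top housing_top 0.95 [308.5, 185.0] [0.1023 0.0171 0.05  ]
[[np.float64(287.72859157719716), np.float64(245.1673102192445)], [np.float64(309.9942900541115), np.float64(184.43795118203636)]]
side plate_face 0.56 [299.2, 230.7] [0.0509 0.0324 0.032 ]
side housing_top 0.86 [320.6, 224.7] [0.1016 0.0226 0.05  ]
side housing_top 0.74 [266.7, 242.8] [-0.0364 -0.0263  0.05  ]
[[np.float64(254.94889054911445), np.float64(240.63281503612578)], [np.float64(322.85355431920993), np.float64(226.53340374435498)]]
```

View pics/s2.png

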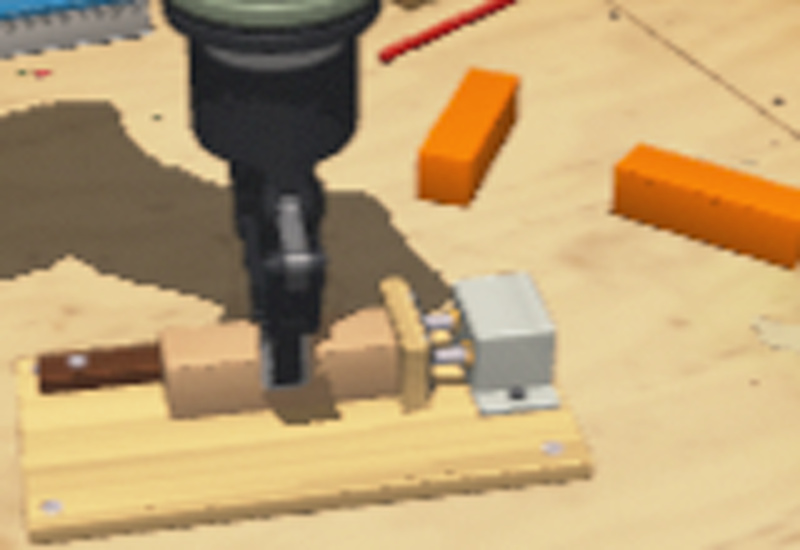

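The plate is in contact and partly pushed, at about 6-7 N with the board load nearly zero. About 4 mm more is needed.

```bash
python3 -m inch '[[-0.001,0,0,0,0,0,1],[-0.001,0,0,0,0,0,1],[0,0,0,0,0,0,1]]'; python3 -m inch '[[-0.001,0,-0.0003,0,0,0,1],[-0.001,0,-0.0002,0,0,0,1],[0,0,0,0,0,0,1],[0,0,0,0,0,0,1]]'; cat > f.py <<'E'
from h import *
np.set_printoptions(precision=4,suppress=True)
J=R.from_euler('z',-.332).as_matrix(); o=telemetry.observe()
print('F jig',J.T@o['force'],'tcp jig',J.T@(o['position']-[.509,-.0998,0]))
E
python3 f.py; python3 e2.py
```

```text
clock: 13.9
position: [0.5104, -0.084, 0.0283]
tool_rot: [-3.14, -0.005, 2.805]
force: [-9.6, -0.2, 1.2]
grip_width: 0.0304
finger_force: 59.6
clock: 14.3
position: [0.5119, -0.0846, 0.0286]
tool_rot: [-3.14, -0.006, 2.805]
force: [-9.2, 0.2, -2.2]
grip_width: 0.0307
finger_force: 59.4
F jig [-8.8047 -2.7974 -2.2442] tcp jig [-0.0022  0.0154  0.0286]
fence back 65 angle -0.33153206 pt 0.48440388 -0.03628862 rms 0.00043980626 med 0.00032597757Traceback (most recent call last):
  File "e2.py", line 18, in <module>
    line(gy.T,range(170,350),108,124,1,.012,'board near',1)
    ~~~~^^^^^^^^^^^^^^^^^^^^^^^^^^^^^^^^^^^^^^^^^^^^^^^^^^^
  File "e2.py", line 13, in line
    P=np.array(pts,np.float32); vx,vy,x,y=cv2.fitLine(P,cv2.DIST_HUBER,0,.0005,.001).ravel()
                                          ~~~~~~~~~~~^^^^^^^^^^^^^^^^^^^^^^^^^^^^^^^
cv2.error: OpenCV(4.12.0) /io/opencv/modules/imgproc/src/linefit.cpp:618: error: (-215:Assertion failed) npoints2 >= 0 || npoints3 >= 0 in function 'fitLine'
```

```bash
sed -i '/board near/d' e2.py; python3 -m inch '[[-0.001,0,0.0003,0,0,0,1],[-0.0005,0,0,0,0,0,1],[0,0,0,0,0,0,1],[0,0,0,0,0,0,1],[0,0,0,0,0,0,1]]'; python3 f.py; python3 e2.py | tail -5; python3 - <<'E'
from h import *
a=grab_frame('wrist'); save(a,'w6.png')
E
```

```text
clock: 14.85
position: [0.5132, -0.085, 0.0284]
tool_rot: [-3.14, -0.006, 2.805]
force: [-10.9, 0.0, 0.4]
grip_width: 0.0306
finger_force: 59.7
F jig [-10.3591  -3.5354   0.4046] tcp jig [-0.0009  0.0154  0.0284]
batten right 30 angle -0.33213732 pt 0.47298548 -0.056175005 rms 1.8956718e-05 med 1.17043e-05
batten right 85 angle -0.33192542 pt 0.48805732 -0.061361417 rms 2.4653831e-05 med 1.4787075e-05
0.03057775742560625
batten top near edge 75 angle 1.2416226 pt 0.46029907 -0.06805458 rms 2.505358e-05 med 2.07754e-05
-0.33670547913357396
```

View pics/w6.png

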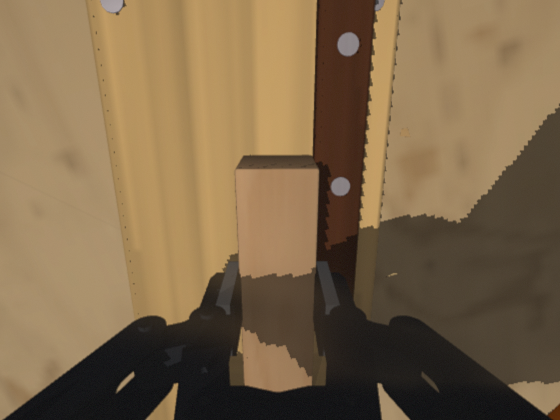

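The batten is flush along the fence face (column 316) and square to it at -0.332 rad. Axial force is about 10 N, and the plate is back about 9 mm by both force and geometry. Handing in.

```bash
python3 -c "
from workcell import bot; print(bot.job_done())"
```

```text
the job is handed in; nothing more can be done
None
```

I handed the job in with the gripper still holding the batten: flat on the base board, flush and square to the fence, and pressing the end plate back about 9 mm at roughly 10 N; these are my own measurements, as no verdict came back.

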